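# Click a test cartridge into the reader

## Robot

A 6-joint arm with a two-finger parallel gripper is mounted at the origin on the work surface. World frame = base frame: x ahead of the robot, y to its left, z up, the work surface at z = 0. Lengths are in mm, angles in rad, forces in N, time in s.
With the tool pointing down it reaches from about 325 to 925 mm from the base axis. Payload 3.1 kg.
Tool frame: the origin (TCP) lies on the centre line of the jaws, within the pads' length; the fingertips stand 25 mm ahead of it and the grasp point (between the pads) lies 6 mm ahead of it; z points along the fingers, y is the direction in which the jaws open and shut (so a half turn about z gives the same grasp; the last joint's range is limited). The gripper opens to 85 mm and grips with 20 to 120 N. Pads are 22 mm wide; open, the fingers measure 114 mm over their backs; the gripper's body (76 mm by 85 mm) begins 54 mm behind the grasp point. The pads swing forward as they close: fully open they stand 13 mm farther back than shut.
Start: joints at [-1.347, 0.217, 1.613, -0, 1.311, -0.112], TCP at [205.974, -590.097, 256.3] pointing down, gripper open.
Joint ranges: [-2.75, 2.75], [-0.78, 2.1], [0.31, 2.55], [-1.13, 4.27], [0.13, 2.63], [-2.58, 2.58]. Speed limits (rad/s): [2.79, 2.79, 3.14, 3.14, 3.14, 3.14].

## Interface

Orientations are given as a 3x3 rotation matrix whose columns are the frame's x, y, z axes.
In Python, from workcell import arm gives the robot as it stands. The module is installed in compiled form; this text tells all that it offers.
- The arm moves only by the tool carry_out, never from a script. Its arguments are lists of equal length, an entry for each row: "xyz": the shift along the world's x, y, z in m, a list of three; "turn": the turn, a rotation vector about the world's x, y, z in rad, a list of three. In form: {"xyz": [[dx, dy, dz], ...], "turn": [[wx, wy, wz], ...]}. A call has 1 to 5 rows; each row is the pose to reach, as a shift and turn from the pose measured when the call began; what a row does not reach only later rows make up. A row lasts 1/8 s, in which the tool goes at most 62.5 mm and 10.7 degrees, less where a joint would pass 70% of its speed; a pose out of reach is approached as far as the arm can. A call with a gripper value outside its range is refused whole. "gripper" is the closure, from 0 (fully open) to 1 (shut), set as the call begins (left out, the last holds). The fingers move at their own pace and stop on an object; "grip_force" is the grip in N (left out, the last holds). Time passes only in rows, so rows that repeat a pose let the fingers close. It gives the time, the measured TCP pose, the force and the opening at its end, in the units of the state.
- arm.state(): the state, without advancing time (a new reading comes with each control period).
- arm.camera(name): name is "scene" or "top"; returns a dict with "frame" (420x560x3 uint8, blue, green, red), "fx", "fy", "cx", "cy" (pixels), "k1" (the pictures are not rectified: a ray, as slopes to the right and down, at radius r is drawn at 1 + k1 r^2 times it, then the intrinsics apply), "position" and "attitude" of the camera in the world. Camera axes: x right, y down, z forward; pixel columns grow to the right and rows downward; lengths in mm; the calibration is good to about 2 mm. A picture is of the moment at which its call begins. There is no depth.
- arm.finish_job(): hands the job in, once; it reports no verdict.
The state is a dict: "time_s": time; "joint_positions": joint angles; "qd": joint speeds; "effort": joint torques, N m; "eef_pos": TCP position; "ee_rot": TCP orientation; "force": force on the tool from outside, world axes, zero at the start; "torque": the same for the moment, N m; "width": finger opening in mm.
Only numpy, scipy, OpenCV 4.12 (cv2) and the standard library are available. Lean on these libraries where they do the work, as an engineer would, in place of code of your own. Each camera call takes 0.05 s, during which the arm holds its last target.

## Task

Take the slim grooved cartridge out of the tray, put it foot down into the reader's well with its groove towards the sprung ball, and press it fully home until the ball clicks into the groove and holds it. Press firmly enough to get past the ball but never force it hard, then let go, and leave the wide cartridge and everything else where it is.

Things in the scene. Friction and masses are not known exactly. Their poses are not given: they have to be found in the camera images.
- cartridge: Slim upright cartridge, white with amber windows, about 80 g: 30 mm (its x) by 24 mm (its y), 110 mm tall, standing in the tray. Origin at the centre of its underside, z up. Its two flat y faces, 24 mm apart, are plain and good to grip near the top; it stands any normal grip. A rib (6 x 14 mm, 4 mm high) on the top, 11 mm to +x of the centre, marks the grooved side.
- groove (a point): Centre of the groove's mouth on the cartridge's +x face, 15 mm to +x of the centre and 30 mm above the foot. The groove runs across the face: 10.5 mm high, 5.5 mm deep. The foot's +x bottom edge has a 4 mm chamfer at 45 degrees.
- reader: Compact reader fixed to the bench: white deck 190 x 150 mm, 30 mm high, display at its -x end, and a grey well block 70 x 64 mm (x, y), its top 85 mm above the bench. Origin on the bench under the well's centre, z up. The ball is in the well's +x wall, behind it a small grey housing on the block's +x side. The cartridge goes in with its +x along the reader's +x.
- mouth (a point): Centre of the well's mouth, on top of the well block; axes as the reader's. Slot 32 mm (x) by 26 mm (y), vertical, 3 mm chamfer at the mouth. The hard seat at its bottom is set by hand, 40 to 64 mm below the mouth, different each time and not measured: feel for it. The ball's centre is always 30 mm above the seat. Over 30 N between cartridge and reader is too much.
- ball (a joint): How far the sprung steel ball (10 mm across, 5 mm out of the slot's wall) is pressed back, in m: 0 fully out (well empty, or ball in the groove); 0.002 to 0.005 held back by a flat part of the cartridge; under 0.0015 with the cartridge home means clicked. Spring 6 N at rest plus 0.8 N per mm. Pushing the cartridge past it takes about 6 to 12 N, then the push eases until the seat stops it.
- tray: Shallow grey plastic tray fixed to the bench, 130 mm (x) by 260 mm (y), rim 16 mm high, floor 4 mm thick. Origin under its centre. Holds the two cartridges, about 130 mm apart along its y, in either order.
- wide_cartridge: Wide cartridge, not wanted: same materials, 44 x 30 mm and 60 mm tall, no groove; does not fit the well. Origin at the centre of its underside. Leave it standing.
- tube_rack: White rack 50 x 160 mm with five capped tubes, 82 mm high, beyond the work. Origin under its centre. Leave alone.
- tip_box: Clear box of pipette tips 80 x 120 mm, 55 mm high, beyond the work. Origin under its centre. Leave alone.
- bottle: Small amber jar, 52 mm across, 90 mm high, beyond the work. Origin under its centre. Leave alone.

How it is judged:
By the outcome, as a careful person would: the job done as asked, in the order asked, and still so for the second after the job is handed in, with the robot touching nothing.
It also fails if it takes over 45 s, if anything falls off the work surface, if the arm or the gripper's body presses on something with over 40 N, if the wrist force passes 120 N, or if a joint passes its speed limit or range.

## Working session

There is one attempt and no reset: what is moved stays moved. The work goes in short steps, Python scripts to look and compute and a tool call to move; the robot and the scene stay as the last step left them, time stands still between calls to the robot, and variables do not carry over. Pictures are saved under pics/ and viewed, and the job is handed in when it is done.

Besides the shell and the picture viewer there is one more tool, called in YAML: its name, and indented under it one key for each argument. carry_out: Moves the arm, as the interface text tells. Its arguments: {"type":"object","properties":{"xyz":{"type":"array"},"turn":{"type":"array"},"gripper":{"type":"number"},"grip_force":{"type":"number"}},"required":["xyz","turn"]}

```bash
mkdir -p pics; cat > h.py <<'E'
import numpy as np, cv2
from workcell import arm
E
python3 - <<'E'
from h import *
for n in ("scene","top"):
    c=arm.camera(n); cv2.imwrite(f"pics/{n}0.png",c["frame"]); np.save(f"{n}0.npy",c,allow_pickle=True)
    print(n,{k:np.round(v,4).tolist() if not np.isscalar(v) else v for k,v in c.items() if k!="frame"})
s=arm.state();print(s["time_s"],s["eef_pos"],np.round(s["ee_rot"],3),s["width"],s["force"])
E
```

```text
scene {'fx': 379.115563948338, 'fy': 379.115563948338, 'cx': 280.21615985486153, 'cy': 209.70564504901935, 'k1': -0.04463271691278603, 'position': [980.5181, 433.2879, 605.9069], 'attitude': [[-0.7671, 0.4456, -0.4616], [0.6414, 0.5154, -0.5683], [-0.0153, -0.732, -0.6812]]}
top {'fx': 398.4823371216695, 'fy': 398.4823371216695, 'cx': 279.8441994629096, 'cy': 204.64104108560667, 'k1': -0.05210447455750974, 'position': [588.7294, 6.8613, 973.9588], 'attitude': [[-0.0247, -0.9988, 0.0425], [-0.9997, 0.0244, -0.0058], [0.0047, -0.0426, -0.9991]]}
0.1 [ 205.81700473 -589.40158423  255.07362559] [[ 0.944  0.33  -0.   ]
 [ 0.33  -0.944  0.002]
 [ 0.    -0.002 -1.   ]] 85.25622232219784 [ 0.22177214 -0.58196729 -0.61210554]
```

View pics/scene0.png

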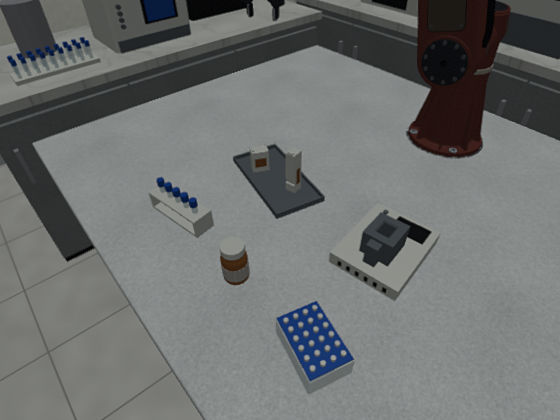

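View pics/top0.png

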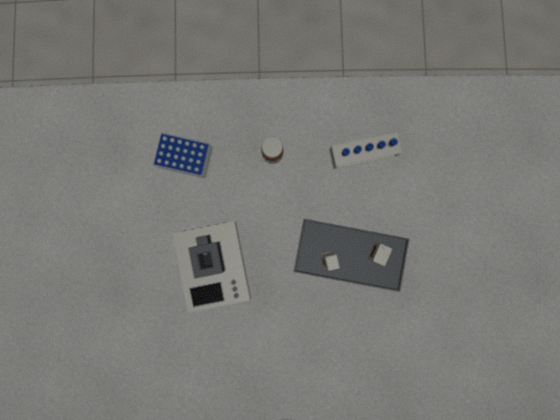

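The top view shows the slim cartridge at about (332,262), the wide one at (382,254), and the well block at (206,259) with its ball housing on the image-up (+x) side. I'll enlarge these areas.

```bash
python3 - <<'E'
import cv2,numpy as np
t=cv2.imread("pics/top0.png");s=cv2.imread("pics/scene0.png")
def z(i,x,y,w,h,k): return cv2.resize(i[y:y+h,x:x+w],(w*k,h*k),interpolation=cv2.INTER_CUBIC)
a=z(t,182,230,50,50,8);b=z(t,307,237,50,50,8)
cv2.imwrite("pics/z1.png",np.clip(np.hstack([a,b]).astype(float)*1.2,0,255))
a=z(s,350,195,70,80,5);b=z(s,240,135,70,80,5)
cv2.imwrite("pics/z2.png",np.hstack([a,b]))
E
```

```text
[ WARN:0@0.131] global loadsave.cpp:1063 imwrite_ Unsupported depth image for selected encoder is fallbacked to CV_8U.
```

View pics/z1.png

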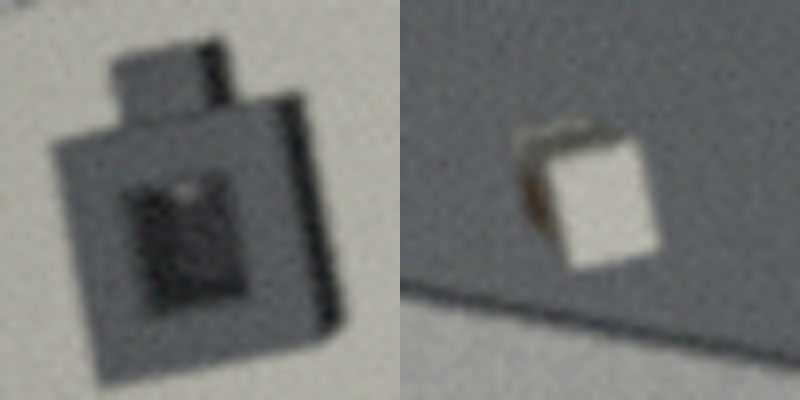

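View pics/z2.png

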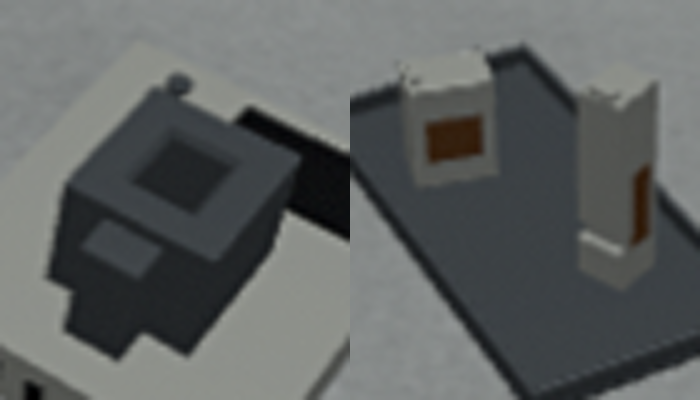

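```bash
cat > h.py <<'E'
import numpy as np, cv2
from workcell import arm
def ray(c,px):
    px=np.atleast_2d(px).astype(float)
    K=np.array([[c["fx"],0,c["cx"]],[0,c["fy"],c["cy"]],[0,0,1]])
    n=cv2.undistortPoints(px[:,None],K,np.array([c["k1"],0,0,0,0.]))[:,0]
    d=np.c_[n,np.ones(len(n))]@np.array(c["attitude"]).T
    return np.array(c["position"]),d
def plane(c,px,z):
    o,d=ray(c,px); return (o+d*((z-o[2])/d[:,2])[:,None])[:,:2]
def proj(c,P):
    v=(np.atleast_2d(P)-c["position"])@np.array(c["attitude"]); n=v[:,:2]/v[:,2:]
    n=n*(1+c["k1"]*(n**2).sum(1,keepdims=True)); return n*[c["fx"],c["fy"]]+[c["cx"],c["cy"]]
def load(n): return np.load(n,allow_pickle=True).item()
def polyblob(frame,roi,lo,hi,k=6):
    x,y,w,h=roi
    g=cv2.resize(cv2.cvtColor(frame,cv2.COLOR_BGR2GRAY)[y:y+h,x:x+w],None,fx=k,fy=k,interpolation=cv2.INTER_CUBIC)
    m=((g>=lo)&(g<=hi)).astype(np.uint8)
    m=cv2.morphologyEx(m,cv2.MORPH_OPEN,np.ones((k,k)))
    cs,_=cv2.findContours(m,cv2.RETR_EXTERNAL,cv2.CHAIN_APPROX_NONE)
    ct=max(cs,key=cv2.contourArea)[:,0].astype(float)
    return (ct+.5)/k-.5+[x,y]
def rect(P):
    r=cv2.minAreaRect(P.astype(np.float32)); return r
E
python3 - <<'E'
from h import *
t=load("top0.npy"); g=cv2.cvtColor(t["frame"],cv2.COLOR_BGR2GRAY)
print(g[245:278:2,318:346:2]);print(g[240:280:2,186:230:2])
c=polyblob(t["frame"],(320,248,26,30),130,255)
W=plane(t,c,114); print("cart",rect(W), "area",cv2.contourArea(W.astype(np.float32)))
# tray
E
```

```text
[[ 79  76  76  80  78  83  73  73  77  77  80  77  83  76]
 [ 76  80  77  80  76  80  79  79  81  80  77  77  77  78]
 [ 79  82  77  75  80  77  76  78  75  76  76  78  79  79]
 [ 81  78  76  74  81  82  80  75  74  75  72  73  76  77]
 [ 81  78  92  89  85  75  71  69  72  80  77  78  81  79]
 [ 80  76  78  68  73  77  94 104 130 115  80  72  81  78]
 [ 80  76  65  68 125 136 146 145 148 143  84  73  77  75]
 [ 80  77  58  62 134 148 148 149 148 147  93  76  80  73]
 [ 76  82  63  54 110 150 148 148 148 147  99  77  80  77]
 [ 80  80  64  42  95 144 151 147 147 148 116  78  77  77]
 [ 81  79  74  57  80 139 154 152 147 149 127  79  78  77]
 [ 75  76  79  79  75 137 147 149 149 150 140  82  81  80]
 [ 77  78  79  79  77 126 142 133 119  92  86  77  79  81]
 [ 81  78  81  77  81  83  78  81  82  77  76  82  79  79]
 [ 75  77  83  79  77  78  79  76  80  82  78  75  78  77]
 [ 62  55  54  66  72  73  78  78  80  82  81  77  78  78]
 [119 117  98  90  73  69  59  56  59  70  72  78  78  78]]
[[139 139 141 141 137  90  68  69  68  68  69  37  58 135 143 141 138 139
  140 142 144 142]
 [1
[... 1196 characters left out ...]
 142 143]
 [135 139 139 100  74  74  68  52  36  44  55  58  63  67  71  71  72  71
   38  69 138 145]
 [137 140 142 109  69  72  69  65  68  68  73  76  75  75  68  74  73  76
   44  76 140 144]
 [141 142 138 123  71  72  68  70  76  74  70  75  74  76  73  71  74  81
   91 136 144 146]
 [141 141 142 127  76  71  71  72  70  73  70  76  73  85 102 116 131 137
  144 143 143 143]
 [137 141 138 139  84  69  77  79  84  96 110 129 139 142 144 141 141 145
  144 142 143 143]
 [139 137 143 137 113 112 128 133 137 140 144 141 144 141 142 144 141 142
  144 141 146 144]]
cart ((498.0579528808594, -107.73751831054688), (28.438037872314453, 22.86269760131836), 10.894014358520508) area 605.6442607506178
```

```bash
cat >> h.py <<'E'
def edge(frame,a,b,thr,R=3.0,n=40,trim=.15):
    """line fit: along a->b, perpendicular profile crossing thr nearest middle; returns point,dir"""
    g=cv2.cvtColor(frame,cv2.COLOR_BGR2GRAY).astype(np.float32); g=cv2.GaussianBlur(g,(0,0),0.6)
    a=np.array(a,float);b=np.array(b,float);d=(b-a)/np.linalg.norm(b-a);nn=np.array([-d[1],d[0]])
    s=np.arange(-R,R+.01,.1); out=[]
    for u in np.linspace(trim,1-trim,n):
        p=(a+(b-a)*u)[None]+s[:,None]*nn
        v=cv2.remap(g,p[:,0].astype(np.float32)[None],p[:,1].astype(np.float32)[None],cv2.INTER_CUBIC)[0]-thr
        i=np.where(v[:-1]*v[1:]<=0)[0]
        if len(i): j=i[np.argmin(abs(s[i]))]; out.append(p[j]+ .1*nn*v[j]/(v[j]-v[j+1]+1e-9))
    out=np.array(out,np.float32)
    l=cv2.fitLine(out,cv2.DIST_HUBER,0,.01,.01).ravel()
    res=abs((out-l[2:])@np.array([-l[1],l[0]])).mean()
    return l[2:],l[:2],res,len(out)
def isect(e,f):
    A=np.array([e[1],-f[1]]).T; t=np.linalg.solve(A,f[0]-e[0]); return e[0]+t[0]*e[1]
def quad(frame,C,thr,R=3.0,trim=.15):
    E=[edge(frame,C[i],C[(i+1)%4],thr[i],R,trim=trim) for i in range(4)]
    return np.array([isect(E[i-1],E[i]) for i in range(4)]),[ (round(float(e[2]),2),e[3]) for e in E]
def desc(W):
    W=np.array(W); L=[np.linalg.norm(W[(i+1)%4]-W[i]) for i in range(4)]
    A=[np.degrees(np.arctan2(*(W[(i+1)%4]-W[i])[::-1])) for i in range(4)]
    print("centre",W.mean(0).round(1),"sides",np.round(L,1),"ang",np.round(A,1)); print(W.round(1).tolist())
E
python3 - <<'E'
from h import *
t=load("top0.npy");F=t["frame"]
o=np.array([307,237])+0.-.44
C=np.array([[147-0,160],[240,140],[258,245],[172,270]])/8+o
q,r=quad(F,C,[113,113,113,113],2.5);print(q.round(1).tolist(),r);desc(plane(t,q,114))
o=np.array([182,230])-.44
C=np.array([[52,148],[280,100],[322,338],[103,385]])/8+o
q,r=quad(F,C,[105,55,105,105],2.5);print(q.round(1).tolist(),r);desc(plane(t,q,85))
C=np.array([[125,188],[232,172],[247,295],[150,315]])/8+o
q,r=quad(F,C,[57]*4,2.);print(q.round(1).tolist(),r);desc(plane(t,q,85))
E
```

```text
[[325.1000061035156, 256.79998779296875], [336.20001220703125, 254.1999969482422], [339.0, 267.79998779296875], [328.1000061035156, 270.3999938964844]] [(0.05, 40), (0.03, 40), (0.03, 40), (0.03, 40)]
centre [ 498.4 -107.5] sides [24.5 29.9 24.2 30. ] ang [ -78.5 -169.7  101.8   11. ]
[[510.6, -92.7], [515.5, -116.8], [486.1, -122.1], [481.2, -98.4]]
[[187.6999969482422, 247.1999969482422], [215.5, 240.5], [221.89999389648438, 272.6000061035156], [193.8000030517578, 278.20001220703125]] [(0.11, 10), (0.04, 40), (0.03, 40), (0.03, 40)]
centre [508.3 171.8] sides [63.7 72.5 63.7 70.2] ang [ -77.8 -169.8  100.1   10.2]
[[536.7, 209.2], [550.1, 147.0], [478.7, 134.2], [467.6, 196.9]]
[[196.5, 253.6999969482422], [209.89999389648438, 250.89999389648438], [213.10000610351562, 266.8999938964844], [199.60000610351562, 269.70001220703125]] [(0.42, 27), (0.06, 40), (0.07, 40), (0.07, 40)]
centre [506.8 171.7] sides [30.6 36.1 30.7 36.1] ang [ -79.4 -169.6  100.5   10.2]
[[521.7, 189.9], [527.3, 159.8], [491.8, 153.3], [486.2, 183.5]]
```

carry_out:
  xyz:
    - [0.029,0.048,0.01]
    - [0.058,0.096,0.01]
    - [0.088,0.144,0.01]
    - [0.117,0.193,0.01]
    - [0.146,0.241,0.01]
  turn:
    - [0,0,-0.03]
    - [0,0,-0.06]
    - [0,0,-0.09]
    - [0,0,-0.12]
    - [0,0,-0.15]
  gripper: 0

```text
time_s: 0.72
eef_pos: [352.3, -346.5, 264.6]
ee_rot: [[0.983, 0.183, -0.0], [0.183, -0.983, 0.003], [0.0, -0.003, -1.0]]
force: [-0.3, -0.1, 0.5]
width: 85.2
```

carry_out:
  xyz:
    - [0.029,0.048,-0.005]
    - [0.058,0.096,-0.015]
    - [0.088,0.143,-0.025]
    - [0.117,0.191,-0.045]
    - [0.146,0.239,-0.065]
  turn:
    - [0,0,0]
    - [0,0,0]
    - [0,0,0]
    - [0,0,0]
    - [0,0,0.003]

```text
time_s: 1.35
eef_pos: [498.9, -105.7, 199.0]
ee_rot: [[0.982, 0.186, 0.0], [0.186, -0.982, 0.003], [0.001, -0.002, -1.0]]
force: [1.6, -0.9, -1.1]
width: 85.6
```

```bash
python3 - <<'E'
from h import *
c=arm.camera("scene"); cv2.imwrite("pics/scene1.png",c["frame"]); np.save("scene1.npy",c,allow_pickle=True)
s=arm.state();print(s["time_s"],s["eef_pos"].round(1),s["ee_rot"].round(3).tolist(),s["force"])
cv2.imwrite("pics/z3.png",cv2.resize(c["frame"][80:230,220:400],None,fx=4,fy=4,interpolation=cv2.INTER_CUBIC))
E
```

```text
1.4 [499.6 -99.6 195.9] [[0.982, 0.19, -0.002], [0.19, -0.982, 0.01], [-0.0, -0.01, -1.0]] [-0.40624065  3.94739931 -0.75470243]
```

View pics/z3.png

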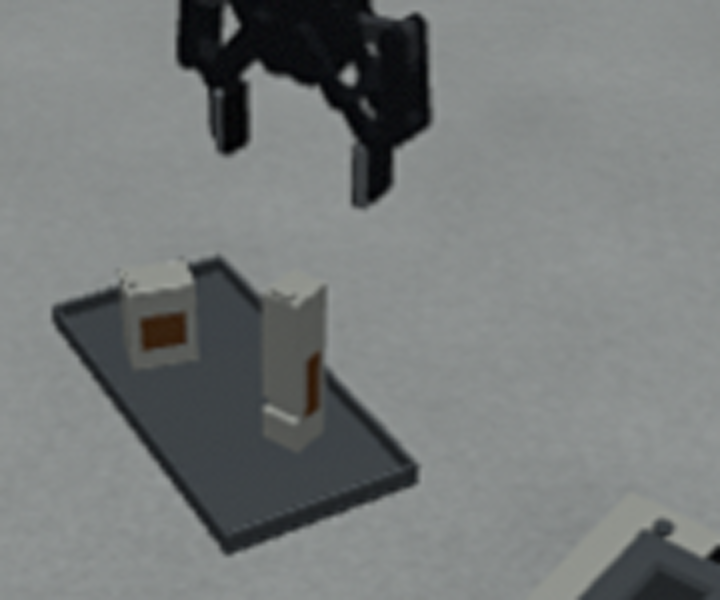

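carry_out:
  xyz:
    - [-0.001,-0.008,0.0]
    - [-0.001,-0.008,0.0]
    - [-0.001,-0.008,-0.02]
  turn:
    - [0,0,-0.004]
    - [0,0,-0.004]
    - [0,0,-0.004]

```text
time_s: 1.78
eef_pos: [500.0, -109.7, 178.2]
ee_rot: [[0.983, 0.184, 0.003], [0.184, -0.983, 0.008], [0.005, -0.007, -1.0]]
force: [0.7, -0.5, -0.0]
width: 85.6
```

carry_out:
  xyz:
    - [-0.001,0.002,-0.02]
    - [-0.0015,0.002,-0.045]
    - [-0.0015,0.002,-0.065]
    - [-0.0015,0.002,-0.073]
    - [-0.0015,0.002,-0.073]
  turn:
    - [0,0,0.002]
    - [0,0,0.002]
    - [0,0,0.002]
    - [0,0,0.002]
    - [0,0,0.002]

```text
time_s: 2.4
eef_pos: [498.2, -108.6, 105.3]
ee_rot: [[0.983, 0.184, 0.003], [0.184, -0.983, 0.008], [0.004, -0.007, -1.0]]
force: [0.5, 0.1, -0.4]
width: 85.2
```

```bash
python3 - <<'E'
from h import *
c=arm.camera("scene"); cv2.imwrite("pics/scene2.png",c["frame"]); np.save("scene1.npy",c,allow_pickle=True)
s=arm.state();print(s["time_s"],s["eef_pos"].round(1),s["ee_rot"].round(3).tolist(),s["force"])
cv2.imwrite("pics/z4.png",cv2.resize(c["frame"][80:230,220:400],None,fx=4,fy=4,interpolation=cv2.INTER_CUBIC))
E
```

```text
2.45 [ 498.8 -108.6  105.9] [[0.983, 0.184, 0.004], [0.184, -0.983, 0.007], [0.006, -0.006, -1.0]] [-0.64276292 -0.0277063   0.32600639]
```

View pics/z4.png

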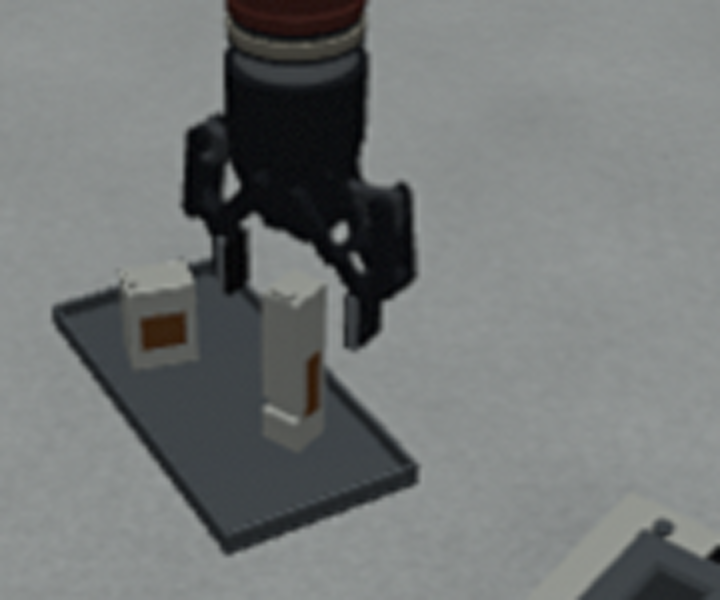

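The jaws straddle the slim cartridge. I'll level the tool and close.

carry_out:
  xyz:
    - [0,0.001,-0.001]
    - [0,0.001,-0.001]
  turn:
    - [-0.006,0.004,0]
    - [-0.006,0.004,0]

```text
time_s: 2.7
eef_pos: [499.5, -107.7, 105.7]
ee_rot: [[0.983, 0.185, 0.002], [0.185, -0.983, 0.0], [0.002, -0.0, -1.0]]
force: [-0.3, -0.5, 0.9]
width: 85.1
```

carry_out:
  xyz:
    - [0,0,0]
    - [0,0,0]
    - [0,0,0]
    - [0,0,0]
    - [0,0,0]
  turn:
    - [0,0,0]
    - [0,0,0]
    - [0,0,0]
    - [0,0,0]
    - [0,0,0]
  gripper: 1
  grip_force: 60

```text
time_s: 3.32
eef_pos: [499.7, -107.8, 105.9]
ee_rot: [[0.983, 0.185, 0.002], [0.185, -0.983, 0.0], [0.002, 0.0, -1.0]]
force: [0.4, -0.1, 0.9]
width: 23.0
```

carry_out:
  xyz:
    - [0,0,0.015]
    - [0,0,0.045]
    - [0,0,0.085]
    - [0,0,0.115]
    - [0,0.005,0.12]
  turn:
    - [0,0,0]
    - [0,0,0]
    - [0,0,0]
    - [0,0,0]
    - [0,0,0]

```text
time_s: 3.95
eef_pos: [501.5, -103.4, 229.4]
ee_rot: [[0.983, 0.184, 0.008], [0.184, -0.983, -0.002], [0.008, 0.003, -1.0]]
force: [0.6, -0.6, -1.0]
width: 23.0
```

carry_out:
  xyz:
    - [0.001,0.03,0]
    - [0.002,0.085,0]
    - [0.004,0.14,0]
    - [0.005,0.195,0]
    - [0.006,0.24,0]
  turn:
    - [0,0.005,0]
    - [0,0.005,0]
    - [0,0.005,0]
    - [0,0.005,0]
    - [0,0.005,0]

```text
time_s: 4.58
eef_pos: [506.0, 138.7, 227.9]
ee_rot: [[0.983, 0.185, 0.001], [0.185, -0.983, -0.002], [0.0, 0.002, -1.0]]
force: [-0.7, 0.1, -0.8]
width: 23.5
```

carry_out:
  xyz:
    - [0.001,0.025,0]
    - [0.001,0.035,0]
    - [0.001,0.035,0]
    - [0.001,0.035,0]
  turn:
    - [0,0,0]
    - [0,0,-0.005]
    - [0,0,-0.007]
    - [0,0,-0.007]

```text
time_s: 5.08
eef_pos: [506.9, 172.7, 227.5]
ee_rot: [[0.984, 0.177, 0.0], [0.177, -0.984, -0.003], [-0.0, 0.003, -1.0]]
force: [0.3, -0.1, -1.4]
width: 23.2
```

```bash
cat > look.py <<'E'
import sys; from h import *
k=sys.argv[1]
for n in ("scene","top"):
    c=arm.camera(n); cv2.imwrite(f"pics/{n}{k}.png",c["frame"]); np.save(f"{n}{k}.npy",c,allow_pickle=True)
    x,y,w,h=(340,120,130,150) if n=="scene" else (160,200,110,120)
    cv2.imwrite(f"pics/z{n}{k}.png",cv2.resize(c["frame"][y:y+h,x:x+w],None,fx=4,fy=4,interpolation=cv2.INTER_CUBIC))
s=arm.state();print(s["time_s"],s["eef_pos"].round(1),s["ee_rot"].round(3).tolist(),s["force"].round(1))
E
python3 look.py 5
```

```text
5.175 [507.1 172.6 227.8] [[0.984, 0.177, 0.001], [0.177, -0.984, -0.002], [0.0, 0.002, -1.0]] [-0.1  0.3 -0.3]
```

View pics/zscene5.png

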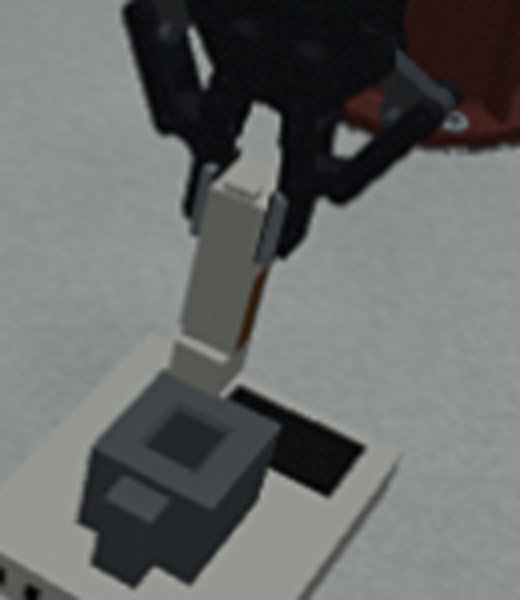

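View pics/ztop5.png

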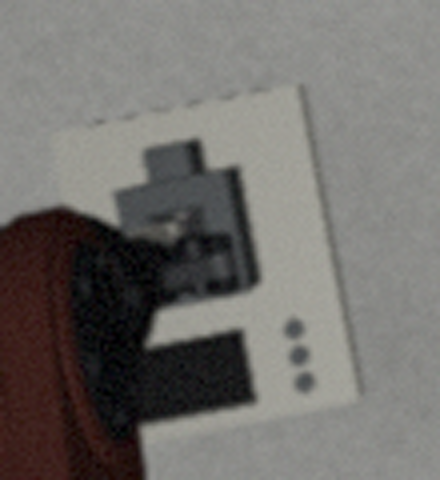

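```bash
python3 - <<'E'
from h import *
s0=load("scene0.npy");s=load("scene5.npy");F=s0["frame"]
g=cv2.cvtColor(F,cv2.COLOR_BGR2GRAY)
# block top in scene0, crop z2 left: scale 5 origin (350,195)
o=np.array([350,195])-.4
C=np.array([[170,95],[300,155],[217,260],[68,183]])/5+o
for i in range(4):
    a,b=C[i],C[(i+1)%4];m=(a+b)/2;d=(b-a)/np.linalg.norm(b-a);n=np.array([-d[1],d[0]])
    p=m+np.arange(-4,4.1,1)[:,None]*n
    print([int(cv2.getRectSubPix(g,(1,1),tuple(map(float,q)))[0,0]) for q in p])
q=C; desc(plane(s0,q,85))
C2=np.array([[172,130],[240,163],[200,214],[133,178]])/5+o
desc(plane(s0,C2,85))
# predicted cartridge
def cart(cx,cy,z,yaw):
    c,sn=np.cos(yaw),np.sin(yaw)
    P=[]
    for zz in (0,110):
        for x,y in ((15,12),(15,-12),(-15,-12),(-15,12)):
            P.append([cx+c*x-sn*y,cy+sn*x+c*y,z+zz])
    return np.array(P)
I=cv2.resize(s["frame"][120:270,340:470],None,fx=4,fy=4,interpolation=cv2.INTER_CUBIC)
P=proj(s,cart(507.1-1.3,172.6+.3,125.9,np.radians(10.2)))
P=((P-[340,120]+.5)*4-.5)
for a,b in ((0,1),(4,5),(0,4),(1,5),(3,7),(0,3),(4,7),(5,6),(6,7)):
    cv2.line(I,tuple(P[a].round().astype(int).tolist()),tuple(P[b].round().astype(int).tolist()),(0,255,0),1)
print(P.round(0).tolist())
cv2.imwrite("pics/ov5.png",I)
E
```

```text
[114, 88, 65, 48, 57, 64, 65, 65, 65]
[34, 34, 35, 38, 54, 66, 66, 66, 65]
[65, 51, 36, 43, 63, 67, 67, 66, 67]
[144, 135, 98, 68, 63, 65, 65, 65, 65]
centre [507.3 173.6] sides [55.4 68.7 62.4 67.9] ang [ 101.9   10.7  -79.4 -175.3]
[[479.2, 142.0], [467.8, 196.2], [535.3, 208.9], [546.8, 147.5]]
centre [507.8 172.8] sides [29.1 33.6 28.8 32.6] ang [ 100.8   11.6  -81.3 -167.8]
[[494.3, 155.1], [488.8, 183.7], [521.8, 190.4], [526.1, 162.0]]
[[216.0, 402.0], [168.0, 379.0], [200.0, 344.0], [246.0, 366.0], [267.0, 206.0], [213.0, 184.0], [246.0, 151.0], [300.0, 172.0]]
```

View pics/ov5.png

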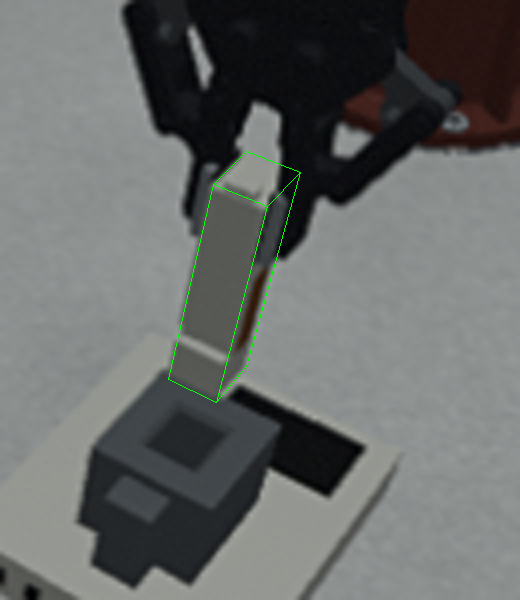

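```bash
python3 - <<'E'
from h import *
s=load("scene5.npy");F=s["frame"];g=cv2.cvtColor(F,cv2.COLOR_BGR2GRAY)
G=cv2.cvtColor(F,cv2.COLOR_BGR2HSV)[...,1]
for r in (180,184,188,192,196,200,204,206,208,210,212,214,216): print(r,g[r,378:410].tolist())
print("col")
for c in (386,390,394): print(c,g[206:228,c].tolist())
cv2.imwrite("pics/big.png",np.clip(cv2.resize(F[155:230,375:420],None,fx=8,fy=8,interpolation=cv2.INTER_CUBIC)*1.3,0,255).astype(np.uint8))
E
```

```text
180 [149, 149, 146, 146, 145, 145, 144, 144, 147, 150, 149, 114, 89, 87, 87, 88, 88, 88, 88, 88, 87, 88, 88, 88, 89, 90, 70, 44, 61, 65, 64, 33]
184 [150, 149, 149, 149, 150, 150, 150, 149, 148, 148, 119, 92, 87, 87, 88, 87, 89, 88, 88, 89, 88, 87, 89, 89, 88, 60, 49, 60, 62, 59, 58, 77]
188 [150, 148, 145, 144, 145, 147, 148, 148, 148, 120, 92, 85, 87, 88, 88, 88, 89, 89, 88, 88, 87, 88, 88, 89, 88, 88, 73, 43, 52, 123, 148, 147]
192 [148, 146, 145, 143, 143, 146, 149, 150, 125, 93, 86, 88, 88, 89, 88, 87, 88, 88, 89, 87, 88, 88, 89, 89, 81, 43, 32, 70, 133, 147, 144, 144]
196 [145, 145, 146, 145, 146, 146, 147, 126, 95, 87, 87, 88, 89, 87, 88, 88, 88, 87, 88, 89, 88, 89, 89, 77, 42, 32, 71, 138, 147, 144, 143, 146]
200 [140, 143, 145, 146, 146, 146, 131, 101, 86, 86, 87, 88, 88, 88, 88, 88, 88, 88, 89, 88, 88, 88, 71, 40, 31, 73, 140, 147, 144, 144, 147, 148]
204 [149, 148, 146, 144, 145, 146, 148, 146, 142, 124, 99, 89, 86, 85, 87, 87, 88, 88, 89, 88, 87, 65, 36, 36, 86, 143, 149, 145, 143, 143, 142, 143]
206 [149, 149, 149, 150, 150, 117, 90, 97, 113, 133, 149, 151, 147, 132, 110
[... 410 characters left out ...]
 88, 88, 89, 87, 89, 88, 88, 88, 88, 88, 87, 87, 85, 86, 85, 83, 87, 118, 140, 143, 142, 141, 143, 144, 144, 144, 143]
214 [126, 84, 65, 66, 70, 74, 83, 86, 89, 89, 89, 88, 88, 88, 88, 88, 88, 87, 84, 85, 112, 145, 153, 152, 147, 144, 144, 142, 142, 144, 145, 143]
216 [68, 66, 68, 69, 68, 68, 67, 68, 71, 75, 82, 88, 90, 88, 89, 89, 85, 84, 102, 140, 131, 90, 85, 120, 149, 154, 153, 151, 149, 147, 146, 144]
col
386 [113, 89, 86, 88, 88, 88, 87, 89, 89, 81, 71, 68, 69, 69, 68, 61, 57, 47, 38, 38, 37, 38]
390 [147, 149, 114, 89, 86, 88, 88, 88, 88, 88, 90, 82, 70, 68, 68, 69, 69, 59, 58, 47, 38, 36]
394 [86, 110, 147, 150, 114, 89, 87, 87, 88, 86, 85, 86, 91, 77, 68, 67, 68, 70, 68, 61, 57, 48]
```

View pics/big.png

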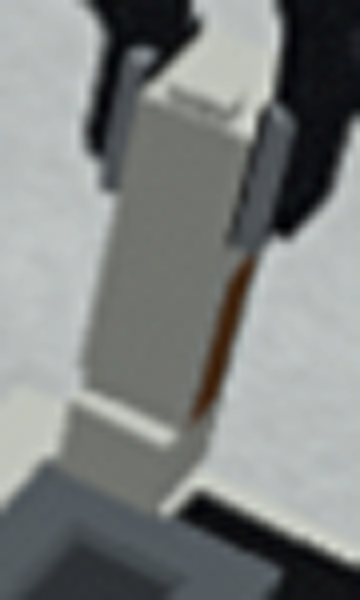

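carry_out:
  xyz:
    - [0.001,-0.0006,-0.01]
    - [0.001,-0.0006,-0.025]
    - [0.001,-0.0006,-0.034]
    - [0.001,-0.0006,-0.036]
    - [0.001,-0.0006,-0.036]
  turn:
    - [0,0,0]
    - [0,0,0]
    - [0,0,0]
    - [0,0,0]
    - [0,0,0]

```text
time_s: 5.8
eef_pos: [508.1, 172.1, 191.6]
ee_rot: [[0.984, 0.177, 0.0], [0.177, -0.984, -0.002], [-0.0, 0.002, -1.0]]
force: [0.1, -0.4, -0.5]
width: 23.2
```

```bash
python3 look.py 6; python3 - <<'E'
from h import *
s=load("scene6.npy");F=s["frame"]
cv2.imwrite("pics/big6.png",np.clip(cv2.resize(F[175:255,350:420],None,fx=8,fy=7,interpolation=cv2.INTER_CUBIC)*1.3,0,255).astype(np.uint8))
E
```

```text
5.9 [508.5 172.2 192.3] [[0.984, 0.177, 0.001], [0.177, -0.984, -0.002], [0.001, 0.002, -1.0]] [-0.1 -0.2 -0.6]
```

View pics/big6.png

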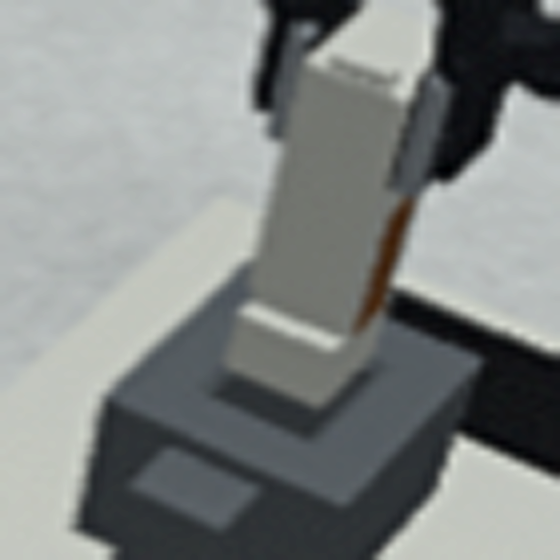

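carry_out:
  xyz:
    - [0,0,-0.003]
    - [0,0,-0.006]
    - [0,0,-0.008]
    - [0,0,-0.01]
    - [0,0,-0.012]
  turn:
    - [0,0,0]
    - [0,0,0]
    - [0,0,0]
    - [0,0,0]
    - [0,0,0]

```text
time_s: 6.52
eef_pos: [508.5, 172.2, 180.1]
ee_rot: [[0.984, 0.177, 0.001], [0.177, -0.984, -0.002], [0.001, 0.002, -1.0]]
force: [0.8, -0.2, -0.4]
width: 23.4
```

carry_out:
  xyz:
    - [0,0,-0.002]
    - [0,0,-0.004]
    - [0,0,-0.006]
    - [0,0,-0.008]
  turn:
    - [0,0,0]
    - [0,0,0]
    - [0,0,0]
    - [0,0,0]

```text
time_s: 7.02
eef_pos: [508.4, 172.2, 172.1]
ee_rot: [[0.984, 0.177, 0.001], [0.177, -0.984, -0.002], [0.001, 0.002, -1.0]]
force: [-1.7, -0.3, 3.2]
width: 23.2
```

carry_out:
  xyz:
    - [0,0,-0.001]
    - [0,0,-0.002]
    - [0,0,-0.003]
  turn:
    - [0,0,0]
    - [0,0,0]
    - [0,0,0]

```text
time_s: 7.4
eef_pos: [508.7, 172.3, 171.3]
ee_rot: [[0.984, 0.177, 0.001], [0.177, -0.984, -0.002], [0.0, 0.002, -1.0]]
force: [-4.3, -2.2, 13.6]
width: 23.2
```

carry_out:
  xyz:
    - [0,0,-0.0015]
    - [0,0,-0.003]
  turn:
    - [0,0,0]
    - [0,0,0]

```text
time_s: 7.65
eef_pos: [508.8, 172.3, 170.9]
ee_rot: [[0.984, 0.177, 0.0], [0.177, -0.984, -0.003], [-0.0, 0.003, -1.0]]
force: [-5.5, -1.6, 16.4]
width: 23.4
```

carry_out:
  xyz:
    - [-0.0008,-0.0001,-0.0025]
    - [-0.0008,-0.0001,-0.0035]
    - [-0.0008,-0.0001,-0.0035]
  turn:
    - [0,0,0]
    - [0,0,0]
    - [0,0,0]

```text
time_s: 8.02
eef_pos: [508.1, 172.3, 170.3]
ee_rot: [[0.984, 0.177, -0.0], [0.177, -0.984, -0.003], [-0.001, 0.003, -1.0]]
force: [-5.6, -1.4, 12.9]
width: 23.1
```

```bash
python3 -c "
from h import *
s=arm.state();print(s['time_s'],s['eef_pos'],s['force'],s['torque'],s['ee_rot'].round(4).tolist())"
```

```text
8.025 [508.14100117 172.25653329 170.25930615] [-5.64176067 -1.43782167 12.87193104] [-0.2729342   1.31849635 -0.00190314] [[0.9842, 0.1772, -0.0002], [0.1772, -0.9842, -0.0029], [-0.0008, 0.0028, -1.0]]
```

carry_out:
  xyz:
    - [-0.0005,-0.0001,-0.002]
    - [-0.0005,-0.0001,-0.0035]
    - [-0.0005,-0.0001,-0.0035]
  turn:
    - [0,0,0]
    - [0,0,0]
    - [0,0,0]

```text
time_s: 8.4
eef_pos: [507.4, 172.1, 167.8]
ee_rot: [[0.984, 0.177, -0.001], [0.177, -0.984, -0.003], [-0.002, 0.003, -1.0]]
force: [-2.8, -0.5, 4.6]
width: 23.1
```

carry_out:
  xyz:
    - [0,0,-0.003]
    - [0,0,-0.006]
    - [0,0,-0.009]
    - [0,0,-0.012]
    - [0,0,-0.014]
  turn:
    - [0,0,0]
    - [0,0,0]
    - [0,0,0]
    - [0,0,0]
    - [0,0,0]

```text
time_s: 9.02
eef_pos: [507.4, 172.1, 154.5]
ee_rot: [[0.984, 0.177, -0.001], [0.177, -0.984, -0.003], [-0.002, 0.003, -1.0]]
force: [-3.6, -0.9, 6.1]
width: 23.1
```

carry_out:
  xyz:
    - [0,0,-0.002]
    - [0,0,-0.004]
    - [0,0,-0.006]
    - [0,0,-0.008]
  turn:
    - [0,0,0]
    - [0,0,0]
    - [0,0,0]
    - [0,0,0]

```text
time_s: 9.52
eef_pos: [507.3, 172.1, 147.2]
ee_rot: [[0.984, 0.177, -0.002], [0.177, -0.984, -0.003], [-0.002, 0.003, -1.0]]
force: [-2.9, -0.8, 5.7]
width: 23.1
```

carry_out:
  xyz:
    - [0,0,-0.001]
    - [0,0,-0.002]
    - [0,0,-0.003]
    - [0,0,-0.004]
  turn:
    - [0,0,0]
    - [0,0,0]
    - [0,0,0]
    - [0,0,0]

```text
time_s: 10.02
eef_pos: [507.3, 172.1, 142.8]
ee_rot: [[0.984, 0.177, -0.002], [0.177, -0.984, -0.003], [-0.002, 0.003, -1.0]]
force: [-1.0, -1.1, 0.3]
width: 22.8
```

carry_out:
  xyz:
    - [0,0,-0.001]
    - [0,0,-0.002]
    - [0,0,-0.002]
  turn:
    - [0,0,0]
    - [0,0,0]
    - [0,0,0]

```text
time_s: 10.4
eef_pos: [507.4, 172.1, 140.6]
ee_rot: [[0.984, 0.177, -0.002], [0.177, -0.984, -0.003], [-0.002, 0.003, -1.0]]
force: [-0.1, 0.6, -0.2]
width: 23.2
```

Ball forces are gone, so the ball is in the groove. Next I'll feel for the seat.

carry_out:
  xyz:
    - [0,0,-0.001]
    - [0,0,-0.002]
    - [0,0,-0.002]
  turn:
    - [0,0,0]
    - [0,0,0]
    - [0,0,0]

```text
time_s: 10.78
eef_pos: [507.8, 172.2, 140.2]
ee_rot: [[0.984, 0.177, -0.001], [0.177, -0.984, -0.003], [-0.002, 0.003, -1.0]]
force: [-3.6, -0.5, 7.6]
width: 23.2
```

carry_out:
  xyz:
    - [0,0,-0.0015]
    - [0,0,-0.0025]
    - [0,0,-0.0025]
  turn:
    - [0,0,0]
    - [0,0,0]
    - [0,0,0]

```text
time_s: 11.15
eef_pos: [508.1, 172.3, 140.2]
ee_rot: [[0.984, 0.177, -0.002], [0.177, -0.984, -0.004], [-0.002, 0.003, -1.0]]
force: [-5.0, -0.3, 12.3]
width: 23.2
```

```bash
python3 look.py 7
```

```text
11.25 [508.1 172.2 140.2] [[0.984, 0.177, -0.002], [0.177, -0.984, -0.004], [-0.002, 0.003, -1.0]] [-5.3 -2.2 10.7]
```

View pics/zscene7.png

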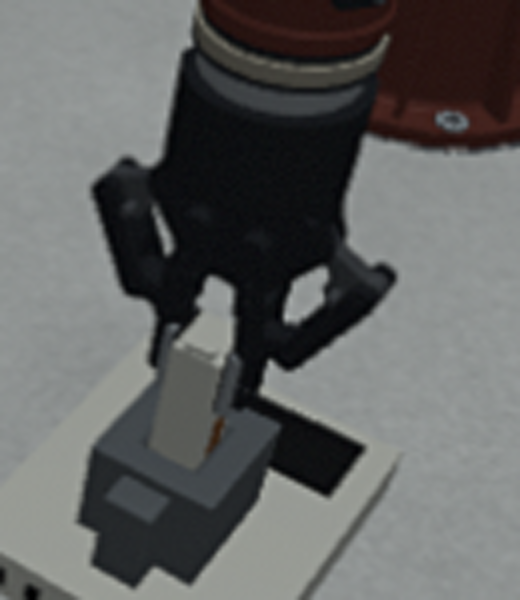

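carry_out:
  xyz:
    - [-0.0003,0,0]
    - [-0.0003,0,0]
  turn:
    - [0,0,0]
    - [0,0,0]

```text
time_s: 11.5
eef_pos: [508.0, 172.3, 140.2]
ee_rot: [[0.984, 0.177, -0.001], [0.177, -0.984, -0.004], [-0.002, 0.003, -1.0]]
force: [-0.3, 0.9, 5.1]
width: 23.0
```

carry_out:
  xyz:
    - [0,0,0]
    - [0,0,0]
    - [0,0,0]
    - [0,0,0]
    - [0,0,0]
  turn:
    - [0,0,0]
    - [0,0,0]
    - [0,0,0]
    - [0,0,0]
    - [0,0,0]
  gripper: 0

```text
time_s: 12.12
eef_pos: [507.9, 172.3, 140.2]
ee_rot: [[0.984, 0.177, -0.001], [0.177, -0.984, -0.004], [-0.002, 0.003, -1.0]]
force: [1.1, -0.1, 0.1]
width: 85.5
```

carry_out:
  xyz:
    - [0,0,0.015]
    - [0,0,0.05]
    - [0,0,0.1]
    - [0,0,0.14]
    - [0,0,0.15]
  turn:
    - [0,0,0]
    - [0,0,0]
    - [0,0,0]
    - [0,0,0]
    - [0,0,0]

```text
time_s: 12.75
eef_pos: [510.0, 172.7, 295.4]
ee_rot: [[0.984, 0.177, 0.007], [0.177, -0.984, -0.002], [0.007, 0.003, -1.0]]
force: [-0.1, 0.2, 0.1]
width: 85.3
```

carry_out:
  xyz:
    - [-0.02,-0.03,0]
    - [-0.05,-0.08,0]
    - [-0.08,-0.13,0]
    - [-0.1,-0.18,0]
    - [-0.11,-0.2,0]
  turn:
    - [0,0,0]
    - [0,0,0]
    - [0,0,0]
    - [0,0,0]
    - [0,0,0]

```text
time_s: 13.38
eef_pos: [398.3, -29.0, 294.6]
ee_rot: [[0.985, 0.175, 0.006], [0.175, -0.985, -0.002], [0.006, 0.003, -1.0]]
force: [-0.8, 0.1, 0.7]
width: 85.4
```

```bash
python3 look.py 8
```

```text
13.475 [398.7 -28.7 294.7] [[0.985, 0.174, 0.006], [0.174, -0.985, -0.002], [0.006, 0.003, -1.0]] [ 0.1 -0.3  0.6]
```

View pics/scene8.png

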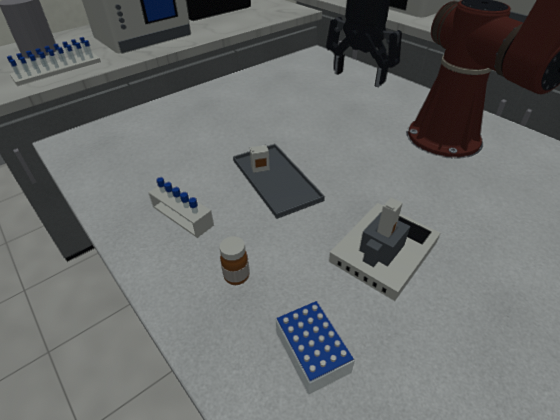

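View pics/ztop8.png

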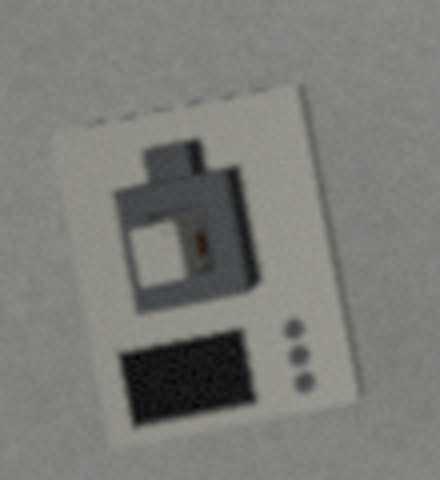

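The cartridge stands in the well at about (390,215) in the scene view, and everything else is in place. As a last check I'll measure the height and centre of its top.

```bash
python3 - <<'E'
from h import *
t=load("top8.npy")
o=np.array([160,200])-.4
C=np.array([[130,228],[178,220],[186,278],[140,288]])/4+o
q,r=quad(t["frame"],C,[108]*4,2.);print(r)
for z in (144,148.3,152): desc(plane(t,q,z))
s=load("scene8.npy")
cv2.imwrite("pics/big8.png",cv2.resize(s["frame"][190:270,350:430],None,fx=7,fy=7,interpolation=cv2.INTER_CUBIC))
c,sn=np.cos(.177),np.sin(.177)
P=np.array([[507+c*x-sn*y,172+sn*x+c*y,148.3] for x,y in((15,12),(15,-12),(-15,-12),(-15,12))])
print(((proj(s,P)-[350,190]+.5)*7-.5).round().tolist())
E
```

```text
[(0.06, 40), (0.03, 40), (0.01, 40), (0.03, 40)]
centre [506.6 173. ] sides [24.6 30.6 24.9 30.4] ang [ -78.8 -168.7  100.8   10.7]
[[519.1, 187.9], [523.9, 163.8], [493.9, 157.8], [489.3, 182.3]]
centre [507.  172.1] sides [24.5 30.4 24.8 30.3] ang [ -78.8 -168.7  100.8   10.7]
[[519.5, 187.0], [524.2, 163.0], [494.4, 157.0], [489.8, 181.4]]
centre [507.4 171.4] sides [24.3 30.3 24.7 30.1] ang [ -78.8 -168.7  100.8   10.7]
[[519.8, 186.2], [524.5, 162.3], [494.8, 156.4], [490.2, 180.6]]
[[319.0, 150.0], [234.0, 110.0], [289.0, 50.0], [373.0, 89.0]]
```

View pics/big8.png

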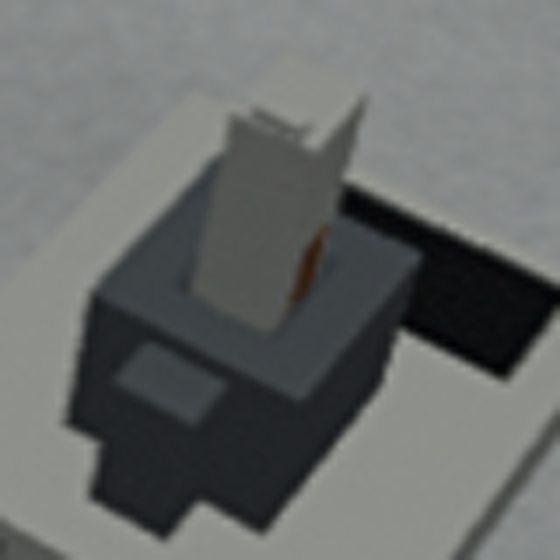

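```bash
python3 -c "
from h import *
s=arm.state();print(s['time_s'],s['force'].round(1));print(arm.finish_job())"
```

```text
13.475 [ 0.1 -0.3  0.6]
the job is handed in; nothing more can be done
None
```

I put the slim cartridge foot down in the reader's well with its groove towards the ball. I pressed it past the ball and onto the seat, let go and moved the arm clear. The job was handed in at 13.5 s.

**Passing the ball:** the push reached 16.4 N, more than the expected 6–12 N. I moved the tool about 1 mm away from the ball and it then went past. The highest force I read was 16.4 N, under the 30 N limit, though I only read it at the end of each move.

**Clicking and seating:**
- The push fell from about 6 N to 0 as the ball dropped into the groove.
- The cartridge then stopped hard about 47 mm below the mouth, with no further movement between 7.6 and 12.3 N.
- That depth agrees with where the ball was first felt, about 30 mm above the seat.

**Last pictures:**
- The cartridge stands upright, with its top centred at (507, 172) mm against the measured well centre of (507, 172) mm.
- The scene view matches the expected top height to about a pixel.
- The wide cartridge and everything else look undisturbed, judged by eye.

**Not checked:** I could not read the ball's position directly and did not pull-test the hold. The click is inferred from the forces and the depth.

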